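Shut the red tap in the bench valve box

ROBOT

A 7-joint arm with a two-finger parallel gripper is mounted at the origin on a cart in front of the work surface, level with it; the furniture and walls round the work are solid. World frame = base frame: x ahead of the robot, y to its left, z up, the work surface at z = 0. Lengths are in m, angles in rad, forces in N, time in s.
With the tool pointing down it reaches from about 0.4 to 0.925 m from the base axis. Payload 5.6 kg.
Tool frame: the origin (TCP) lies at the very end of the fingers, on their centre line; the grasp point (between the pads) lies 19 mm behind it; z points along the fingers, y is the direction in which the jaws open and shut (so a half turn about z gives the same grasp; the last joint's range is limited). The gripper opens to 85 mm and grips with 20 to 120 N. Pads are 22 mm wide; open, the fingers measure 114 mm over their backs; the gripper's body (76 mm by 85 mm) begins 54 mm behind the grasp point. The pads swing forward as they close: fully open they stand 13 mm farther back than shut.
Start: joints at [-1.17, 0.468, -0.012, 1.603, 0.006, 1.071, -0.056], TCP at [0.279, 0.587, 0.231] pointing down, gripper open.
Joint ranges: [-2.53, 2.53], [-0.31, 2.02], [-1.57, 1.55], [0.28, 2.44], [-1.29, 4.43], [0.15, 1.84], [-2.92, 2.92]. Speed limits (rad/s): [2.57, 2.57, 3.14, 3.14, 3.14, 3.14, 3.14].

INTERFACE

Orientations are given as a unit quaternion [w, x, y, z].
In Python, from station import r gives the robot as it stands.
- The arm moves only by the tool carry_out, never from a script. Its argument "moves" is text: rows parted by semicolons, each of 6 numbers parted by spaces: the shift along the world's x, y, z in units of 0.12 m (1.0 is 0.12 m), then the turn, a rotation vector about the world's x, y, z in units of 0.08 rad (1.0 is 0.08 rad). A call has 1 to 8 rows; each row shifts and turns the pose as measured when the row begins; what a row does not reach is not made up. A row lasts 1/12 s, in which the tool goes at most 41.7 mm and 7.16 degrees, less where a joint would pass 70% of its speed; a pose out of reach is approached as far as the arm can. A call with a number of a shift or a turn outside -1 to 1 is refused whole. A call with a gripper value outside its range is refused whole. "gripper" is the opening, from -1 (shut) to 1 (fully open), set as the call begins (left out, the last holds). The fingers move at their own pace and stop on an object; "force" is the grip in N (left out, the last holds). Time passes only in rows, so rows that do not move let the fingers close. It gives the time, the measured TCP pose, the force and the opening at its end, in the units of the state.
- r.get_obs(): the state, without advancing time (a new reading comes with each control period).
- r.snapshot(name): name is "scene" or "side" or "wrist"; returns the picture (420x560x3 uint8, red, green, blue); there is no depth.
- r.camera_info(name): a dict with "camera_matrix" (3x3 intrinsics, pixels), "cam_to_world" (4x4, takes a point from camera to world coordinates); the wrist camera has in their place "mount" (4x4, takes a point from camera to tool coordinates, whose origin is the TCP and whose axes are the flange's). Camera axes: x right, y down, z forward; pixel columns grow to the right and rows downward; lengths in m; the calibration is good to about 2 mm. A picture is of the moment at which its call begins: read the wrist's pose just before it. camera_info takes no time and is no camera call.
- r.hand_in(): hands the job in, once; it reports no verdict.
The state is a dict: "time": time; "joints": joint angles; "qvel": joint speeds; "joint_efforts": joint torques, N m; "tcp_pos": TCP position; "ee_rot": TCP orientation; "ft_force": force on the tool from outside, world axes, zero at the start; "ft_torque": the same for the moment, N m; "opening": opening from 0.0 (shut) to 1.0 (fully open).
Only numpy, scipy, OpenCV 4.12 (cv2) and the standard library are available. Lean on these libraries where they do the work, as an engineer would, in place of code of your own. Each camera call takes 0.05 s, during which the arm holds its last target. There are 200 camera calls.

TASK

Push the white cover of the grey valve box along its guides, away from over the taps, all the way to the far end of the box so that both tap handles show; then push the red handle round clockwise until it is fully shut. Only push with the fingers: do not lift or tip the cover and leave it parked at that far end, leave the blue handle open, and do not disturb the things standing around the box.

Things in the scene. Friction and masses are not known exactly. Their poses are not given: they have to be found in the camera images.
- valve_box: Grey fixed box, 150 (x) x 372 (y) x 68 mm high. Origin: centre of its underside, on the work surface (z = 0); y is its long direction, along which the cover slides; z up. The cover rests at 60 mm height on the tops of the long walls (16 mm thick), between low guides that rise to 68 mm, 2 mm play each side; end walls 68 mm high stop it at y = -178 and +178 mm.
- bay (a point): Centre of the floor of the box's open bay, 12 mm above the box's underside; axes as the box's. The bay fills the box's -y half: 118 mm wide in x, 178 mm long in y. The two taps stand in it.
- far_stop (a point): Middle of the inner face of the box's +y end wall, at the height on which the cover lies (60 mm): the far end against which the cover is parked. The +y half of the box is closed at 58 mm height.
- cover: Loose white plate, 136 (x) x 172 (y) x 6 mm, about 0.35 kg, lying flat on the box between its guides; slides with a few newtons. Origin: centre of its underside; axes as the box's. It starts over the bay (origin at y = -91 to -67 mm in the box's frame) and has to go to the box's +y until it meets the far end wall (origin at y = +92 mm).
- cover_lip (a point): Middle of the upright pushing face of the lip on the cover: a ridge 100 mm long in x that rises 21 mm above the plate; its upright face looks to the cover's -y, behind it a ramp slopes down to +y. The point lies at (0, -8, 17) mm in the cover's frame, 11 mm above the plate's upper face.
- red_pivot (a point): On the turning axis of the red tap, level with the top of its handle, 54 mm above the box's underside. Axes as the box's. The taps stand in a row along the box's y, at y = -125 and -57 mm, x = +20 mm in the box's frame; which of red and blue is where changes.
- red_tip (a point): Top of the outer end of the red handle, 38 mm from the axis. The handle is a bar 12 mm wide, reaching 44 mm from the axis, 18 mm tall: 36 to 54 mm above the box's underside. The point's -x direction points from the axis out along the bar.
- red_handle (a joint): Turn of the red handle, rad. 0 = open: the bar lies along its pipe and points to the box's -x side. It grows as the bar swings clockwise seen from above; 1.57 = fully shut at its stop: the bar lies across the pipe and points to the box's +y. Starts open, at 0 to 0.25. Needs about 2 N at the tip and stays where it is left.
- blue_pivot (a point): On the turning axis of the blue tap, level with the top of its handle; the same tap as the red one in blue.
- blue_handle (a joint): Turn of the blue handle, rad, as for the red; starts open, 0 to 0.1, and is to stay open.
- vial_2: Loose white vial with a black cap, 27 mm in diameter, 56 mm high, standing left of the box, past its +y end. Origin: centre of its underside.
- weight_100: Loose brass weight, 24 mm in diameter, 35 mm high, standing left of the box, past its +y end. Origin: centre of its underside.
- beaker_50: Loose small clear beaker, 45 mm in diameter, 58 mm high, near the right of the surface. Origin: centre of its underside.
- dropper_bottle: Loose amber dropper bottle, 31 mm in diameter, 92 mm high, near the left of the surface. Origin: centre of its underside.
- tape_roll_2: Loose roll of green tape lying flat, 67 mm in diameter, 19 mm high, near the right front of the surface. Origin: centre of its underside.

How it is judged:
On the way, in this order (a step that is already met when the one before it is completed fails the run):
1. the cover is pushed to the far end while the red tap is still open (y of cover in the frame of valve_box above 0.077 m and value of joint red_handle below 0.6 rad), for 0.2 s.
2. the red handle is pushed shut (value of joint red_handle above 1.43 rad), for 0.2 s.
At the end, for the whole second after the job is handed in: The cover lies flat and at rest in its guides within 15 mm of the far end wall, the red handle is within 8 degrees of fully shut (joint above 1.43 rad), and the blue handle is still open (below 0.3 rad) (y of cover in the frame of valve_box above 0.077 m and z of cover in the frame of valve_box between 0.056 and 0.064 m and angle between cover's own z axis and vertical below 0.04 rad and linear speed of cover below 0.01 m/s and value of joint red_handle above 1.43 rad and value of joint blue_handle below 0.3 rad); the robot touches nothing.
It fails at once if the cover is lifted or tipped out of its guides (z of cover in the frame of valve_box above 0.068 m or angle between cover's own z axis and vertical above 0.12 rad).
It fails at once if the blue handle is turned (value of joint blue_handle above 0.4 rad).
It fails at once if a bystander is moved more than 20 mm (distance of any of vial_2, weight_100, beaker_50, dropper_bottle, tape_roll_2 from where it was at the start of the episode above 0.02 m).
It also fails if it takes over 46 s, if anything falls off the work surface, if the arm or the gripper's body presses on something with over 40 N, if the wrist force passes 120 N, or if a joint passes its speed limit or range.

## Working session

There is one attempt and no reset: what is moved stays moved. The work goes in short steps, Python scripts to look and compute and a tool call to move; the robot and the scene stay as the last step left them, time stands still between calls to the robot, and variables do not carry over. Pictures are saved under pics/ and viewed, about 8 in all and at most 12, crops included, and the job is handed in when it is done.

Besides the shell and the picture viewer there is one more tool, called after ">>>" in YAML: its name, and indented under it one key for each argument. carry_out: Moves the arm, as the interface text tells. Shifts and turns lie within -1 to 1; 1 stands for 0.12 m of shift or 0.08 rad of turn. Its arguments: {"type":"object","properties":{"moves":{"type":"string"},"gripper":{"type":"number"},"force":{"type":"number"}},"required":["moves"]}

```bash
mkdir -p pics; python3 - <<'E'
from station import r
import cv2,numpy as np
np.set_printoptions(precision=4,suppress=True)
o=r.get_obs();print(o['time'],o['tcp_pos'],o['ee_rot'],o['opening'])
for n in("scene","side","wrist"):
    cv2.imwrite(f"pics/{n}0.png",r.snapshot(n)[:,:,::-1])
    print(n,r.camera_info(n))
E
```

```text
0.0 [0.2789 0.5865 0.2303] [-0.0001  0.2201  0.9755 -0.0009] 1.0000911389329508
scene {'camera_matrix': array([[531.4688,   0.    , 282.9095],
       [  0.    , 531.4688, 219.1462],
       [  0.    ,   0.    ,   1.    ]]), 'cam_to_world': array([[ 0.2977, -0.4554,  0.8391, -0.7816],
       [-0.9546, -0.1531,  0.2556, -0.3994],
       [ 0.0121, -0.877 , -0.4803,  0.8264],
       [ 0.    ,  0.    ,  0.    ,  1.    ]])}
side {'camera_matrix': array([[427.8294,   0.    , 265.7252],
       [  0.    , 427.8294, 207.3474],
       [  0.    ,   0.    ,   1.    ]]), 'cam_to_world': array([[-0.999 , -0.0392,  0.022 ,  0.5146],
       [-0.0403,  0.5637, -0.825 ,  1.1024],
       [ 0.02  , -0.8251, -0.5647,  0.8241],
       [ 0.    ,  0.    ,  0.    ,  1.    ]])}
wrist {'camera_matrix': array([[339.7863,   0.    , 279.5168],
       [  0.    , 339.7863, 212.6284],
       [  0.    ,   0.    ,   1.    ]]), 'mount': array([[-0.0009, -0.964 , -0.2658,  0.0682],
       [ 1.    , -0.001 ,  0.0002, -0.0002],
       [-0.0005, -0.2658,  0.964 , -0.1431],
       [ 0.    ,  0.    ,  0.    ,  1.    ]])}
```

View pics/scene0.png

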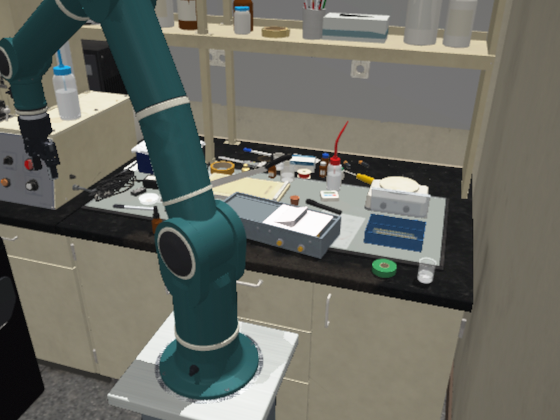

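View pics/side0.png

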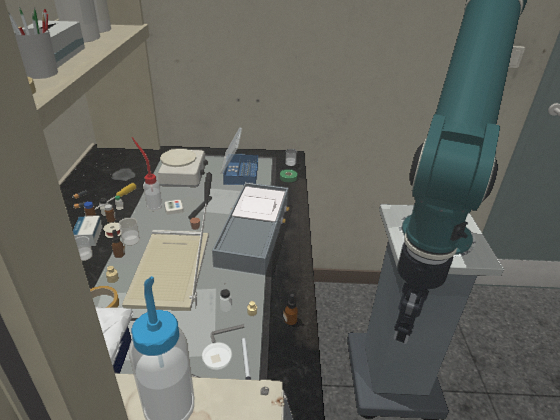

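Scene: the box spans about (225,195)-(340,250), with the cover at its right half. Side: box at (215–288, 183–270), cover at the far end (235–280, 188–220). I'll enlarge both.

```bash
python3 - <<'E'
import cv2,numpy as np
a=cv2.imread('pics/scene0.png')[185:260,210:350];b=cv2.imread('pics/side0.png')[175:275,205:300]
a=cv2.resize(a,None,fx=5,fy=5,interpolation=cv2.INTER_CUBIC)
b=cv2.resize(b,None,fx=6,fy=6,interpolation=cv2.INTER_CUBIC)
cv2.imwrite('pics/a.png',a);cv2.imwrite('pics/b.png',b)
E
```

```text
(no output)
```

View pics/b.png

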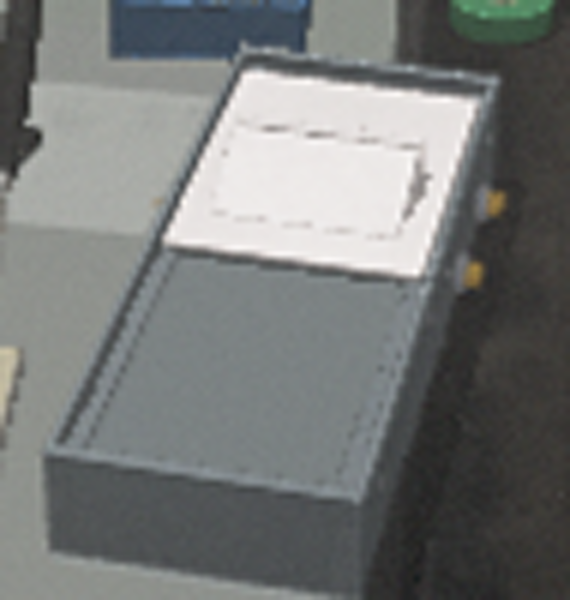

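View pics/a.png

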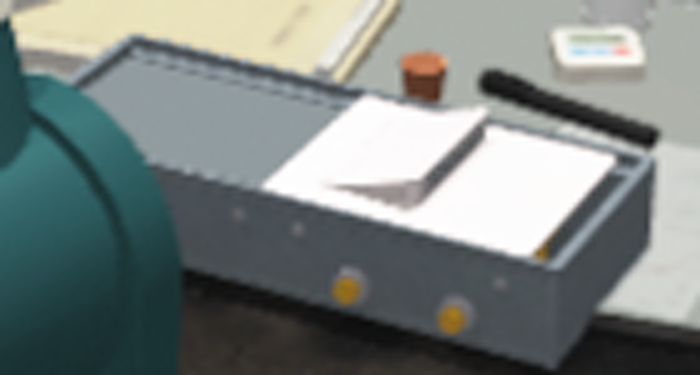

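```bash
cat > h.py <<'E'
from station import r
import cv2,numpy as np
np.set_printoptions(precision=4,suppress=True)
def ray(n,uv,z):
    c=r.camera_info(n);M=c['cam_to_world']
    d=M[:3,:3]@np.linalg.inv(c['camera_matrix'])@[uv[0],uv[1],1]
    return M[:3,3]+d*(z-M[2,3])/d[2]
def fit(loc,W):  # planar rigid fit loc->world
    loc=np.array(loc,float);W=np.array(W)[:,:2];a=loc.mean(0);b=W.mean(0)
    p=(loc-a)@[1,1j];q=(W-b)@[1,1j];s=np.sum(np.conj(p)*q);th=np.angle(s)
    R=np.array([[np.cos(th),-np.sin(th)],[np.sin(th),np.cos(th)]])
    return th,b-R@a,R,W-(loc@R.T+b-R@a)
E
python3 - <<'E'
from h import *
S=lambda u,v,z=.068:ray('side',(u/6+205,v/6+175),z)
C=lambda u,v,z=.068:ray('scene',(u/5+210,v/5+185),z)
loc=[(.075,-.186),(-.075,-.186),(.075,.186),(-.075,.186)]
for L,W in((loc,[S(240,48),S(497,78),S(45,455),S(365,500)]),([loc[2],loc[0],loc[1]],[C(135,38),C(655,152),C(555,268)])):
    th,t,R,e=fit(L,W);print(th,t);print(e)
    inv=lambda w:R.T@(w[:2]-t)
    if len(L)==4: print('cover',[inv(S(*p,.066)) for p in((247,70),(480,98),(165,245),(422,275))],'lipbase',[inv(S(*p,.087)) for p in((238,122),(420,147))])
    else: print('cover',[inv(C(*p,.066)) for p in((265,190),(615,155))],'liptop',[inv(C(*p,.087)) for p in((488,110),(415,205))])
    print('taps',[ray(n,p,0) for n,p in(())])
for n,p in dict(dropper=(290,312),brass=(252,312),vial=(225,308),tape=(289,177),beaker=(291,160)).items(): print(n,ray('side',p,0.0))
E
```

```text
-0.161106727146137 [0.5773 0.047 ]
[[-0.001   0.0044]
 [ 0.0012  0.0021]
 [-0.0012 -0.002 ]
 [ 0.001  -0.0045]]
cover [array([ 0.0646, -0.1628]), array([-0.0679, -0.1639]), array([0.065, 0.011]), array([-0.0667,  0.0067])] lipbase [array([ 0.0486, -0.0776]), array([-0.0497, -0.0761])]
taps []
-0.1457217771565383 [0.5704 0.0365]
[[-0.004  -0.0098]
 [ 0.004   0.0034]
 [ 0.      0.0064]]
cover [array([-0.0666,  0.0076]), array([ 0.0674, -0.1606])] liptop [array([ 0.0493, -0.0842]), array([-0.077 , -0.0937])]
taps []
dropper [0.467 0.36  0.   ]
brass [0.5624 0.3656 0.    ]
vial [0.6315 0.3564 0.    ]
tape [ 0.4664 -0.3127  0.    ]
beaker [ 0.4576 -0.4506  0.    ]
```

Side-view fit: box centre (0.577, 0.047), yaw −0.161, cover origin near y=−0.077 in the box frame. Moving over there.

>>> carry_out:
  moves: "0.13 -0.32 0 0 0 0.5; 0.13 -0.32 0 0 0 0.5; 0.13 -0.32 0 0 0 0.5; 0.13 -0.32 0 0 0 0.5; 0.13 -0.32 0 0 0 0.5; 0.13 -0.32 0 0 0 0.5; 0.13 -0.32 0 0 0 0.5; 0.13 -0.32 0 0 0 0"
  gripper: -1

```text
time: 0.82
tcp_pos: [0.3949, 0.2809, 0.2266]
ee_rot: [-0.003, 0.065, 0.998, -0.001]
ft_force: [1.3, 0.1, 0.7]
opening: -0.002
```

>>> carry_out:
  moves: "0.13 -0.32 0 0 0 0; 0.13 -0.32 0 0 0 0; 0.13 -0.32 0 0 0 0; 0.13 -0.32 0 0 0 0; 0.13 -0.32 0 0 0 0; 0.13 -0.32 0 0 0 0; 0.13 -0.32 0 0 0 0; 0 0 0 0 0 0"

```text
time: 1.48
tcp_pos: [0.503, 0.0007, 0.2277]
ee_rot: [-0.001, 0.07, 0.998, -0.002]
ft_force: [0.1, 0.5, -0.0]
opening: -0.002
```

>>> carry_out:
  moves: "0.2 -0.1 0 0 0 0; 0.2 -0.1 0 0 0 0; 0 0 0 0 0 0"

```text
time: 1.73
tcp_pos: [0.5516, -0.0277, 0.2274]
ee_rot: [-0.002, 0.073, 0.997, -0.002]
ft_force: [-0.1, 0.3, 0.1]
opening: -0.0
```

```bash
cat >> h.py <<'E'
from scipy.spatial.transform import Rotation as Ro
def shot(name):
    o=r.get_obs();cv2.imwrite(f'pics/{name}.png',r.snapshot('wrist')[:,:,::-1])
    q=o['ee_rot'];T=np.eye(4);T[:3,:3]=Ro.from_quat([*q[1:],q[0]]).as_matrix();T[:3,3]=o['tcp_pos']
    M=T@r.camera_info('wrist')['mount'];np.save(f'pics/{name}.npy',M);print(o['tcp_pos'],q)
def wray(name,uv,z):
    M=np.load(f'pics/{name}.npy');d=M[:3,:3]@np.linalg.inv(r.camera_info('wrist')['camera_matrix'])@[uv[0],uv[1],1]
    return M[:3,3]+d*(z-M[2,3])/d[2]
E
python3 -c "
from h import *
shot('w1')"
```

```text
[ 0.5516 -0.0277  0.2274] [-0.0019  0.0733  0.9973 -0.002 ]
```

View pics/w1.png

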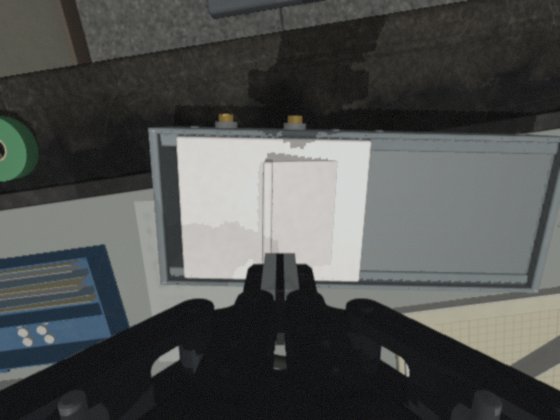

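The wrist view shows the box corners at (150,129), (162,287), (537,290), (560,135), the cover from u=178 to 370, and the lip edge at u≈264.

```bash
python3 - <<'E'
from h import *
W=lambda u,v,z=.068:wray('w1',(u,v),z)
loc=[(-.075,-.186),(.075,-.186),(.075,.186),(-.075,.186)]
th,t,R,e=fit(loc,[W(150,129),W(162,287),W(537,290),W(561,135)]);print(th,t);print(e)
inv=lambda w:R.T@(w[:2]-t)
print([inv(W(*p,.066)) for p in((178,138),(184,280),(370,142),(360,282))],[inv(W(264,u,.087)) for u in(160,250)])
for y in(-.125,-.100,.073):print(y,R@[0,y]+t)
E
```

```text
-0.15401993505862166 [0.5782 0.0358]
[[-0.0003  0.0062]
 [ 0.0003  0.0037]
 [-0.0001 -0.    ]
 [ 0.0001 -0.0098]]
[array([-0.0686, -0.1568]), array([ 0.068 , -0.1607]), array([-0.0663,  0.0119]), array([0.0687, 0.0124])] [array([-0.0523, -0.0804]), array([ 0.0276, -0.0808])]
-0.125 [ 0.5591 -0.0877]
-0.1 [ 0.5629 -0.063 ]
0.073 [0.5894 0.108 ]
```

>>> carry_out:
  moves: "0.07 -0.3 0 0 0 0; 0 -0.12 -0.1 0 0 0; 0 0 -0.34 0 0 0; 0 0 -0.34 0 0 0; 0 0 -0.34 0 0 0; 0 0 0 0 0 0"

```text
time: 2.28
tcp_pos: [0.5566, -0.0736, 0.0904]
ee_rot: [-0.001, 0.07, 0.998, -0.0]
ft_force: [-0.6, -0.0, -0.7]
opening: -0.001
```

>>> carry_out:
  moves: "0.02 0 -0.14 0 0 0; 0 0 0 0 0 0; 0.01 0.06 0 0 0 0; 0.01 0.06 0 0 0 0; 0.01 0.06 0 0 0 0; 0.01 0.06 0 0 0 0"

```text
time: 2.78
tcp_pos: [0.5644, -0.0417, 0.0803]
ee_rot: [-0.0, 0.07, 0.998, 0.0]
ft_force: [-0.1, -1.2, -0.6]
opening: 0.002
```

>>> carry_out:
  moves: "0 -0.06 0 0 0 0; 0 0 -0.07 0 0 0; 0 0 0 0 0 0; 0 0 0 0 0 0"

```text
time: 3.12
tcp_pos: [0.5677, -0.0449, 0.0753]
ee_rot: [0.004, 0.068, 0.998, 0.002]
ft_force: [-0.6, -0.4, -0.4]
opening: -0.0
```

>>> carry_out:
  moves: "0.01 0.1 0 0 0 0; 0.015 0.1 0 0 0 0; 0.015 0.1 0 0 0 0; 0.015 0.1 0 0 0 0; 0.015 0.1 0 0 0 0"

```text
time: 3.53
tcp_pos: [0.5758, 0.0135, 0.0752]
ee_rot: [0.003, 0.072, 0.997, -0.001]
ft_force: [-0.5, -3.8, 0.4]
opening: -0.003
```

```bash
python3 -c "
from h import *
shot('w2')"
```

```text
[0.5758 0.0135 0.0752] [ 0.0034  0.072   0.9974 -0.0007]
```

View pics/w2.png

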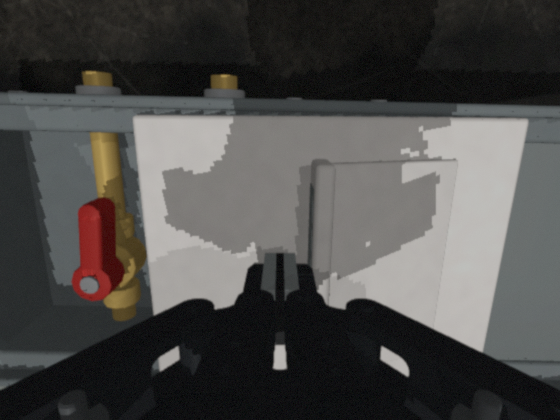

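The cover slides as planned. The red tap is the one at −y (pivot near pixel (90,285)). I'll keep pushing.

>>> carry_out:
  moves: "0.015 0.1 0 0 0 0; 0.015 0.1 0 0 0 0; 0.015 0.1 0 0 0 0; 0.015 0.1 0 0 0 0; 0.015 0.1 0 0 0 0; 0.015 0.1 0 0 0 0; 0.015 0.1 0 0 0 0"

```text
time: 4.17
tcp_pos: [0.59, 0.1078, 0.0751]
ee_rot: [0.004, 0.07, 0.998, -0.001]
ft_force: [1.3, -4.8, 0.1]
opening: 0.0
```

>>> carry_out:
  moves: "0.01 0.06 0 0 0 0; 0.01 0.06 0 0 0 0; 0.01 0.06 0 0 0 0"

```text
time: 4.42
tcp_pos: [0.59, 0.1082, 0.0753]
ee_rot: [-0.002, 0.074, 0.997, -0.016]
ft_force: [-5.2, -17.9, 9.2]
opening: 0.003
```

>>> carry_out:
  moves: "-0.02 -0.15 0 0 0 0; -0.02 -0.15 0 0 0 0; 0 0 0.34 0 0 0; -0.05 -0.3 0.34 0 0 0; -0.05 -0.34 0.34 0 0 0; -0.05 -0.34 0.1 0 0 0; 0 0 0 0 0 0"

```text
time: 5.0
tcp_pos: [0.5675, -0.0223, 0.1946]
ee_rot: [-0.006, 0.069, 0.997, -0.015]
ft_force: [0.4, -0.9, 0.1]
opening: 0.001
```

```bash
python3 -c "
from h import *
shot('w3')"
```

```text
[ 0.5675 -0.0223  0.1946] [-0.0064  0.069   0.9975 -0.0147]
```

View pics/w3.png

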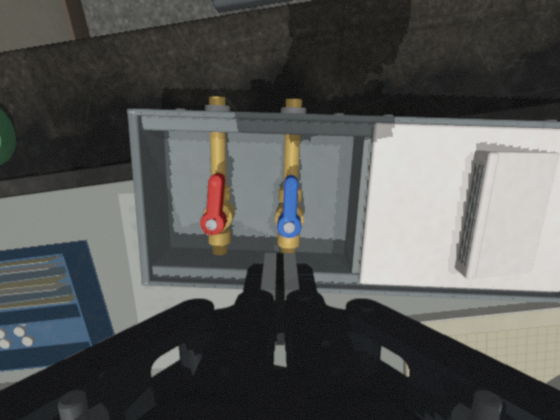

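Both handles are exposed: red pivot (211,224), tip (215,182); blue pivot (289,228), tip (291,184). The cover's near edge runs along u≈365.

```bash
python3 - <<'E'
from h import *
W=lambda u,v,z=.054:wray('w3',(u,v),z)
# anchors: both pivots + two -y corners
th,t,R,e=fit([(.02,-.125),(.02,-.057),(-.075,-.186),(.075,-.186)],[W(211,224),W(289,228),W(130,112,.068),W(143,285,.068)])
print(th,t);print(e)
inv=lambda w:R.T@(w[:2]-t)
print('cover edge',[inv(W(*p,.066)) for p in((374,124),(361,283))],'want .006')
print('tips',[inv(W(*p)) for p in((215,182),(291,184))], 'pivots',[W(211,224),W(289,228)])
m=cv2.imread('pics/side0.png')
cv2.imwrite('pics/s3.png',r.snapshot('side')[:,:,::-1])
s=cv2.imread('pics/s3.png')[175:275,205:300];cv2.imwrite('pics/s3c.png',cv2.resize(s,None,fx=6,fy=6,interpolation=cv2.INTER_CUBIC))
for p in [(-.018,-.150),(-.018,-.160),(-.008,-.105),(0,-.09),(.002,-.1)]: print(p,R@p+t)
E
```

```text
-0.17276326715495804 [0.5805 0.0394]
[[-0.001  -0.0014]
 [-0.0002 -0.0009]
 [ 0.0022  0.0009]
 [-0.001   0.0014]]
cover edge [array([-0.0704,  0.0039]), array([0.0636, 0.0066])] want .006
tips [array([-0.0183, -0.1225]), array([-0.0191, -0.0578])] pivots [array([ 0.5777, -0.0886,  0.054 ]), array([ 0.5902, -0.0211,  0.054 ])]
(-0.018, -0.15) [ 0.537  -0.1053]
(-0.018, -0.16) [ 0.5353 -0.1152]
(-0.008, -0.105) [ 0.5546 -0.0627]
(0, -0.09) [ 0.5651 -0.0493]
(0.002, -0.1) [ 0.5653 -0.0595]
```

View pics/s3c.png

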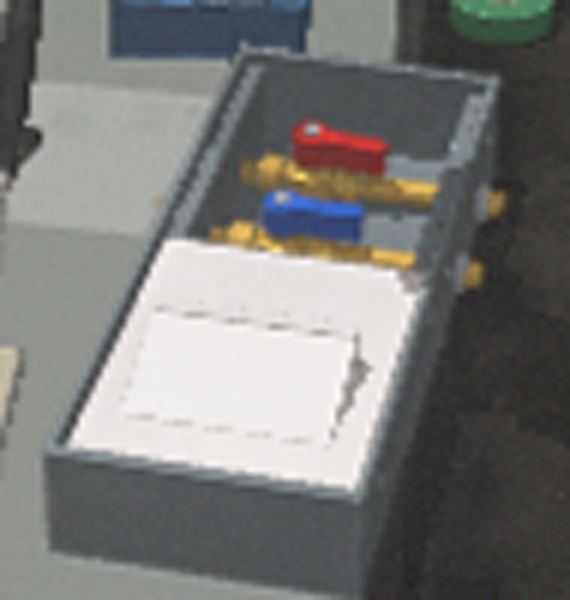

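The cover is parked (near edge at y≈0.005, expected 0.006). Next I'll go to the −y side of the red bar.

>>> carry_out:
  moves: "-0.08 -0.25 0 0 0 0; -0.08 -0.25 0 0 0 0; -0.08 -0.25 0 0 0 0; 0 0 0 0 0 0; 0 0 -0.34 0 0 0; 0 0 -0.34 0 0 0; 0 0 0 0 0 0"

```text
time: 5.68
tcp_pos: [0.5408, -0.0877, 0.1051]
ee_rot: [-0.008, 0.055, 0.998, -0.007]
ft_force: [-1.5, 1.0, -0.7]
opening: -0.0
```

>>> carry_out:
  moves: "-0.01 -0.12 0 0 0 0.3; 0 -0.1 0 0 0 0; 0 0 0 0 0 0; 0 0 0 0 0 0"

```text
time: 6.02
tcp_pos: [0.54, -0.107, 0.1038]
ee_rot: [-0.012, 0.039, 0.999, -0.006]
ft_force: [0.3, 0.0, 0.7]
opening: 0.003
```

>>> carry_out:
  moves: "0 -0.03 -0.1 0 0 -0.6; 0 -0.02 -0.1 0 0 -0.5; 0 0 -0.1 0 0 0; 0 0 0 0 0 0; 0 0 0 0 0 0"

```text
time: 6.43
tcp_pos: [0.5441, -0.1096, 0.0701]
ee_rot: [-0.008, 0.084, 0.996, -0.004]
ft_force: [0.4, 0.2, 1.1]
opening: -0.0
```

>>> carry_out:
  moves: "-0.04 0 -0.12 0 0 0; 0 0 -0.1 0 0 0; 0 0 -0.03 0 0 0; 0 0 0 0 0 0; 0 0 0 0 0 0"

```text
time: 6.85
tcp_pos: [0.5408, -0.1082, 0.0399]
ee_rot: [-0.007, 0.082, 0.997, -0.003]
ft_force: [0.2, 0.1, -0.6]
opening: 0.003
```

>>> carry_out:
  moves: "-0.01 0.07 0 0 0 0; 0 0.07 0 0 0 0; 0 0.06 0 0 0 0; 0.01 0.06 0 0 0 0; 0 0 0 0 0 0"

```text
time: 7.27
tcp_pos: [0.5421, -0.0775, 0.0417]
ee_rot: [-0.005, 0.083, 0.996, -0.005]
ft_force: [-0.9, -0.8, -0.6]
opening: -0.001
```

Next to (0.551, −0.064), then (0.566, −0.056).

>>> carry_out:
  moves: "0.04 0.06 0 0 0 0; 0.04 0.06 0 0 0 0; 0.06 0.03 0 0 0 0; 0.06 0.03 0 0 0 0; 0 0 0 0 0 0"

```text
time: 7.68
tcp_pos: [0.5653, -0.0528, 0.0414]
ee_rot: [-0.008, 0.083, 0.997, -0.005]
ft_force: [0.0, -0.1, -0.4]
opening: -0.001
```

>>> carry_out:
  moves: "0.05 -0.02 0 0 0 0; 0.05 -0.01 0 0 0 0; 0.04 -0.01 0 0 0 0"

```text
time: 7.93
tcp_pos: [0.5673, -0.0525, 0.0393]
ee_rot: [-0.027, 0.081, 0.996, -0.002]
ft_force: [-12.9, 1.9, 12.1]
opening: 0.003
```

The stop has been reached (13 N). I'll back off in −x, rise and look.

>>> carry_out:
  moves: "-0.1 0 0 0 0 0; -0.08 0 0.02 0 0 0; 0 0 0.34 0 0 0; 0 0 0.34 0 0 0; 0 0 0.34 0 0 0; 0.1 0.2 0.2 0 0 0; 0 0 0 0 0 0; 0 0 0 0 0 0"

```text
time: 8.6
tcp_pos: [0.5587, -0.0259, 0.1955]
ee_rot: [-0.024, 0.082, 0.996, 0.001]
ft_force: [0.1, -0.5, 0.1]
opening: 0.002
```

```bash
python3 -c "
from h import *
shot('w4')
o=r.get_obs();print(o['time'],o['ft_force'])"
```

```text
[ 0.5587 -0.0259  0.1955] [-0.0243  0.0817  0.9964  0.0008]
8.65 [0.5388 0.8089 0.1243]
```

View pics/w4.png

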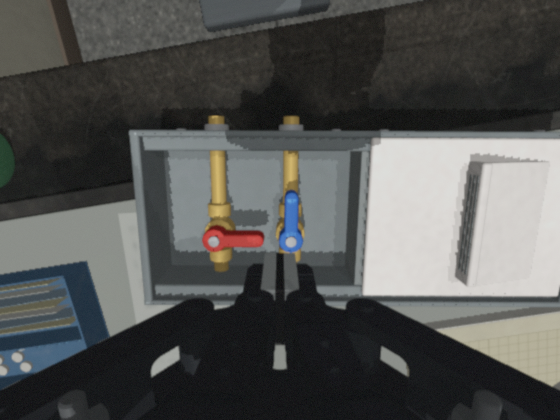

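Red now points along +y from (214,239) to (262,239), and blue is still open. I'll check the angles numerically, and hand in if they're good.

```bash
python3 - <<'E'
from h import *
W=lambda u,v,z=.054:wray('w4',(u,v),z)[:2]
im=cv2.imread('pics/w4.png').astype(int)
m=((im[:,:,2]>120)&(im[:,:,1]<60)&(im[:,:,0]<70)).astype(np.uint8)
ys,xs=np.nonzero(m);k=xs>232;c=np.polyfit(xs[k],ys[k],1)
d=W(255,np.polyval(c,255))-W(235,np.polyval(c,235))
p=W(290,241)-W(214,239);wl=W(357,300,.068)-W(148,303,.068)
a=lambda v:np.degrees(np.arctan2(v[1],v[0]))
print('bar',a(d),'pivot line',a(p),'box y (fits)',90+np.degrees(.165))
e=[W(368,140,.066),W(361,295,.066)];piv=(W(214,239)+W(290,241))/2
ey=p/np.linalg.norm(p);print('cover edge y',[(q-piv)@ey-.091 for q in e],'want ~.006')
dev=abs(a(d)-a(p));print(dev)
if dev<5: r.hand_in();print('handed in')
E
```

```text
bar 79.04131926075165 pivot line 79.03660970709647 box y (fits) 99.45380361965859
cover edge y [np.float64(0.0011588417611496787), np.float64(0.006180872261530704)] want ~.006
0.004709553655175114
the job is handed in; nothing more can be done
handed in
```

I pushed the white cover to the far end of the box by its lip with closed fingers. I then swung the red handle clockwise to its stop, backed clear and handed in at about 8.7 s. No verdict was reported.

- **Red handle:** In the last wrist picture the bar is within 0.01° of the line through the two taps, so it looks fully shut. The push had already met about 13 N at the stop.
- **Blue handle:** It still points to the −x side, so it is open.
- **Cover:** Its near edge measures at y = 1 to 6 mm, against about 6 mm expected when parked. That leaves it within about 5 mm of the end wall, inside the 15 mm limit. It met about 18 N there and looks flat.
- **Surroundings:** The arm stayed clear of the things around the box and was free of contact at hand-in. I did not measure their positions again at the end.

**What disagreed:**
- The first estimates of the box's y position differed by about 10 mm between cameras. I settled it with a wrist fit on the tap pivots and corners, good to about 2 mm.
- In the final check I printed the box's y direction with the wrong sign (99.5°; it should have been 80.5°). With the right sign it is 1.5° from the measured bar (79.0°). That number was not used in the decision to hand in.

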